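Set and lock the aperture ring of the board-inspection camera

ROBOT

A 7-joint arm with a two-finger parallel gripper is mounted at the origin on a cart in front of the work surface, level with it; the furniture and walls round the work are solid. World frame = base frame: x ahead of the robot, y to its left, z up, the work surface at z = 0. Lengths are in m, angles in rad, forces in N, time in s.
With the tool pointing down it reaches from about 0.4 to 0.875 m from the base axis. Payload 6.5 kg.
Tool frame: the origin (TCP) lies where the fingers leave the gripper's body, on its centre line; the fingertips stand ahead of it and the grasp point (between the pads) lies 54 mm ahead of it (bot.tip_extent is the z of the fingertips in the tool frame, in m); z points along the fingers, y is the line along which they close (so a half turn about z gives the same grasp; the last joint's range is limited). The gripper opens to 85 mm and grips with 20 to 120 N. Pads are 22 mm wide; open, the fingers measure 114 mm over their backs; the gripper's body (76 mm by 85 mm) begins 54 mm behind the grasp point. The pads swing forward as they close: fully open they stand 13 mm farther back than shut.
Start: joints at [1.144, 0.536, -0.004, 1.538, 0.003, 1.067, -0.071], TCP at [0.229, -0.608, 0.304] pointing down, gripper open.
Joint ranges: [-2.7, 2.7], [-0.37, 2.16], [-1.27, 1.26], [0.24, 2.4], [-1.31, 4.45], [0.19, 1.91], [-2.76, 2.76]. Speed limits (rad/s): [2.39, 2.39, 3.14, 3.14, 3.14, 3.14, 3.14].

INTERFACE

Orientations are given as a rotation vector (axis times angle).
In Python, from plant import monitor, vision, sign_off, bot gives the robot as it stands.
- The arm moves only by the shell command python3 -m inch 'ROWS' [FORCE]. ROWS is JSON, a list that holds one entry, the list of rows, each a list of 7 numbers: the shift along the tool's x, y, z scaled (see below), then the turn, a rotation vector about the tool's x, y, z scaled (see below), then the opening in per cent of the stroke, from 0 (shut) to 100 (fully open). In form: [[[tx, ty, tz, rx, ry, rz, gripper], ...]]. A call has 1 to 12 rows; each row shifts and turns the commanded pose from where the row before left it, along the tool's axes as they then stand; what a row does not reach is not made up. The controller multiplies each number of a shift by 0.02 m and each number of a turn by 0.12 rad. A row lasts 1/12 s, in which the tool goes at most 41.7 mm and 7.16 degrees, less where a joint would pass 70% of its speed; a pose out of reach is approached as far as the arm can. A call with a number of a shift or a turn outside -1 to 1 is refused whole. A call with a gripper value outside its range is refused whole. The fingers move at their own pace and stop on an object; FORCE is the grip in N (left out, the last holds). Time passes only in rows, so rows that do not move let the fingers close. It gives the time, the measured TCP pose, the force, the opening and the grip force at its end, in the units of the state.
- monitor.state(): the state, without advancing time (a new reading comes with each control period).
- vision.capture(name): name is "side" or "top" or "wrist"; returns a dict with "pixels" (384x512x3 uint8, red, green, blue), "fx", "fy", "cx", "cy" (pixels), "extrinsics" (4x4, takes a point from camera to world coordinates). Camera axes: x right, y down, z forward; pixel columns grow to the right and rows downward; lengths in m; the calibration is good to about 2 mm. A picture is of the moment at which its call begins. There is no depth.
- sign_off(): hands the job in; it is judged then, once.
The state is a dict: "t": time; "joint_positions": joint angles; "qd": joint speeds; "joint_torque": joint torques, N m; "tcp_pos": TCP position; "tcp_rot": TCP orientation; "contact_force": force on the tool from outside, world axes, zero at the start; "ft_torque": the same for the moment, N m; "finger_gap": finger opening in m; "gripper_force": force on a finger pad.
Only numpy, scipy, OpenCV 4.12 (cv2) and the standard library are available. Lean on these libraries where they do the work, as an engineer would, in place of code of your own. Each camera call takes 0.05 s, during which the arm holds its last target. There are 200 camera calls.

TASK

Set the aperture of the upward-looking inspection camera: turn the ring round its lens barrel by the lever, click by click, until the lever rests in the click that points at the tall mark on the scale (all the other marks are low studs). Only then push the lock bar fully home towards the barrel so that the ring is locked there, let go, and leave everything else on the bench where it is.

Things in the scene. Friction and masses are not known exactly. Their poses are not given: they have to be found in the camera images.
- lens_station: (sizes in mm) Inspection camera fixed to the bench, lens up. Origin: lens axis at bench height; at yaw 0 its x points away from the robot. Dial disc 62 radius, top z 38, widened on the -x side to 86 for the marks; barrel 28 radius, top z 99; scalloped ring 40 radius, z 44-60. Plunger housing and lock guide (radius 47-61, top z 62) 60 deg left of +x and 80 deg right of it.
- aperture_ring (a joint): Ring angle about the lens axis, rad, positive anticlockwise from above, stops at +-1.12; at 0 the lever points along the station's -x. Sprung clicks at -60, -40, -20, 0, 20, 40, 60 deg: it snaps into the nearest one (10 deg either side). About 5 N at the pin takes it over a click. Starts in or near the click -20, 0 or 20.
- lever_pin (a point): (sizes in mm) Centre of the top of the upright round pin on the ring's lever: 10 in diameter, z 51 to 112, 58 from the lens axis. The lever arm at its foot is 9 wide, z 51 to 59, with a small pointer ending 70 from the axis. Push the pin sideways, round the axis; pushed high, the gripper clears the shelf behind (z 150).
- lever_points_at (a point): (sizes in mm) The spot on the scale at which the lever points: 77 from the lens axis, on the dial's top (z 38), in line with the lever; it turns with the ring.
- tall_mark: (sizes in mm) The mark to set: stout round steel post, 12 in diameter, 12 tall (top z 50), fixed on the dial 77 from the lens axis at click -60, -40, 40 or 60 deg; the other six clicks have low studs, 6 in diameter, 4 tall. Origin at the centre of its underside (z 38).
- lock_bar (a joint): Lock bar travel, m: 0 drawn out, 0.022 fully home. Slides level, straight to the lens axis, from the station's direction (0.174, -0.985); about 2 N friction, stays where left. Its tip goes between two scallops of the ring: fully home only with the ring in a click, else it jams up to 4 mm short. Starts 0 to 0.006 in.
- lock_tab (a point): (sizes in mm) Centre of the top edge of the outer face of the upright tab at the lock bar's outer end: tab 8 thick, 30 wide, z 46 to 112. The face looks straight away from the lens axis, 108 from it when drawn out, 86 when home. Push this face towards the lens.
- spare_board: Green circuit board, 48 x 62 x 10, flat on the bench left of the camera (mm). Bystander, loose: leave it alone. Origin at the centre of its underside.
- tweezers: Steel tweezers, 123 long, flat on the bench left of the camera (mm). Bystander, loose: leave it alone. Origin at the centre of its underside.
- meter: Hand-held multimeter, 140 x 80 x 44, far left (mm). Bystander, loose: leave it alone. Origin at the centre of its underside.
- solder: Small solder reel, 53 x 56 x 20, lying right of and behind the camera (mm). Bystander, loose: leave it alone. Origin at the centre of its underside.
- battery: Block battery, 50 x 27 x 18, lying on the right (mm). Bystander, loose: leave it alone. Origin at the centre of its underside.
- flux: Flux bottle, 94 tall, right and behind (mm). Bystander, loose: leave it alone. Origin at the centre of its underside.
- braid: Flat reel of desoldering braid, 50 wide, 9 high, far left (mm). Bystander, loose: leave it alone. Origin at the centre of its underside.

How it is judged:
On the way, in this order (a step that is already met when the one before it is completed fails the run):
1. the lever rests in the click that points at the tall mark, while the lock bar is still drawn out (horizontal distance between lever_points_at and tall_mark below 0.006 m and value of joint lock_bar below 0.012 m), for 0.3 s.
2. the lock bar is pushed fully home with the lever still at the tall mark (horizontal distance between lever_points_at and tall_mark below 0.006 m and value of joint lock_bar above 0.02 m), for 0.2 s.
At the end, for the whole second after the job is handed in: The lever points at the tall mark (the spot it points at is within 6 mm of the mark's centre, the click spacing there being 27 mm), the ring is still, and the lock bar is home to within 2 mm (all of step 2 and velocity of joint aperture_ring between -0.05 and 0.05 rad/s); the robot touches nothing.
It fails at once if something else on the bench is moved by more than 30 mm (distance of any of spare_board, tweezers, meter, solder, battery, flux, braid from where it was at the start of the episode above 0.03 m).
It also fails if it takes over 48 s, if anything falls off the work surface, if the arm or the gripper's body presses on something with over 40 N, if the wrist force passes 120 N, or if a joint passes its speed limit or range.

## Working session

There is one attempt and no reset: what is moved stays moved. The work goes in short steps, Python scripts to look and compute and a shell command to move; the robot and the scene stay as the last step left them, time stands still between calls to the robot, and variables do not carry over. Pictures are saved under pics/ and viewed, at most 10 in all, crops included, and the job is handed in when it is done.

```bash
mkdir -p pics
python3 - <<'E'
from plant import monitor, vision, bot
import cv2,pickle
print(monitor.state()['tcp_pos'],monitor.state()['tcp_rot'],bot.tip_extent)
d={}
for n in ['top','side']:
    c=vision.capture(n); d[n]=c
    cv2.imwrite(f'pics/{n}0.png',c['pixels'][:,:,::-1]); print(n,c['fx'],c['cx'],c['cy'],c['extrinsics'])
pickle.dump(d,open('cam.pkl','wb'))
E
```

```text
[ 0.22928569 -0.60769219  0.30299054] [-3.08892790e+00 -5.63459504e-01  6.91234936e-04] 0.0726
top 481.06325703282323 246.42256899186737 185.87600130195062 [[-0.01056321 -0.99612421  0.08732117  0.41474506]
 [-0.99992168  0.01110876  0.00576411  0.2627933 ]
 [-0.0067118  -0.08725344 -0.99616354  1.43250556]
 [ 0.          0.          0.          1.        ]]
side 432.3977623512161 258.209550166231 196.41841681576958 [[ 0.99889262  0.01494951 -0.04460986  0.56819449]
 [ 0.04637818 -0.4723203   0.880206   -0.72301484]
 [-0.0079115  -0.8813002  -0.4724906   0.61991426]
 [ 0.          0.          0.          1.        ]]
```

View pics/top0.png

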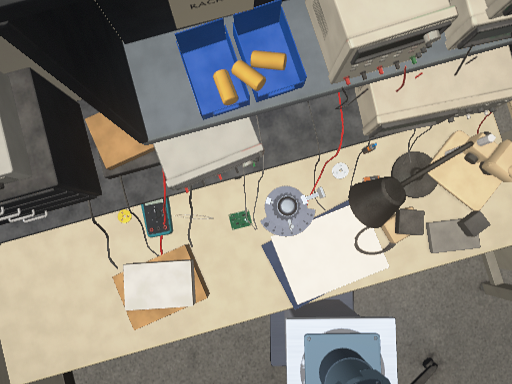

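View pics/side0.png

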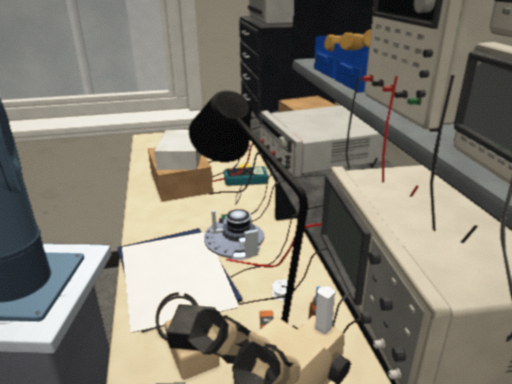

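Top: station about (288,208), robot at the bottom, lamp at (380,200). Side: station about (236,235). I'll enlarge both.

Run:
```python
import cv2,pickle,numpy as np
d=pickle.load(open('cam.pkl','rb'))
a=d['top']['pixels'][175:250,250:350,::-1]; cv2.imwrite('pics/top1.png',cv2.resize(a,None,fx=8,fy=8,interpolation=cv2.INTER_CUBIC))
a=d['side']['pixels'][195:270,190:290,::-1]; cv2.imwrite('pics/side1.png',cv2.resize(a,None,fx=8,fy=8,interpolation=cv2.INTER_CUBIC))
```

```text
(no output)
```

View pics/top1.png

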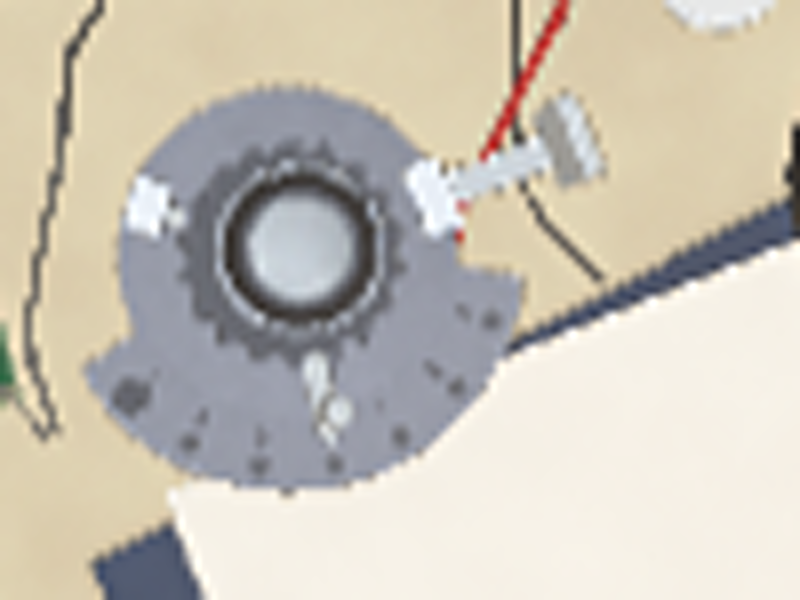

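View pics/side1.png

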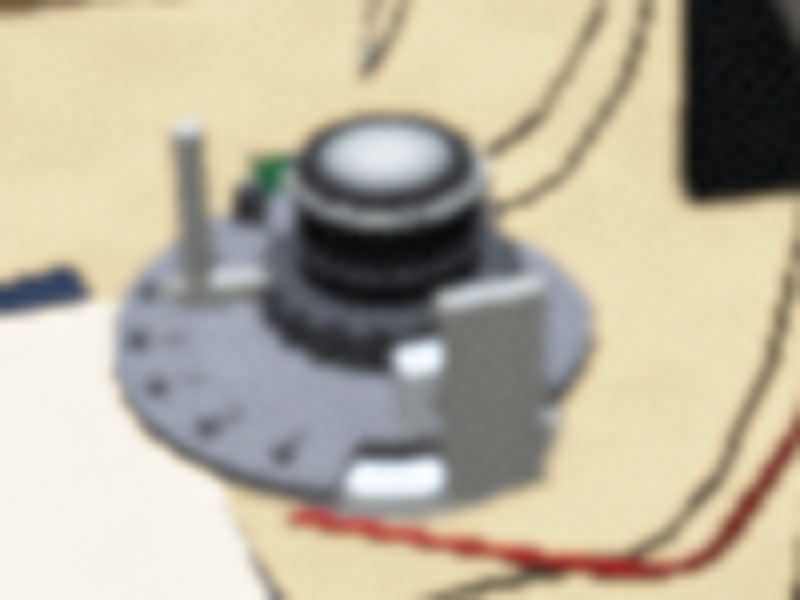

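Top crop: the tall mark is the big dark post at the left end (130,397). The low studs follow at (190,442), (260,466), (335,464), (400,437), (457,387) and (492,320), with the barrel top at (300,240), the pin top at (338,410) and the tab top at (570,140). The side crop shows the pin top at (188,128) and the tab top at (492,288). The post's end is the -60 click, and the lever is near 0.

```bash
cat > h.py <<'E'
import pickle,numpy as np
from scipy.optimize import least_squares
d=pickle.load(open('cam.pkl','rb'))
def ray(c,u,v,z):
    E=c['extrinsics'];r=E[:3,:3]@[(u-c['cx'])/c['fx'],(v-c['cy'])/c['fy'],1]
    return E[:3,3]+r*(z-E[2,3])/r[2]
def proj(c,p):
    E=c['extrinsics'];q=E[:3,:3].T@(np.array(p)-E[:3,3]);return np.array([c['fx']*q[0]/q[2]+c['cx'],c['fy']*q[1]/q[2]+c['cy']])
E
python3 - <<'E'
from h import *
t,s=d['top'],d['side']
T=lambda u,v,z:ray(t,250+(u+.5)/8-.5,175+(v+.5)/8-.5,z)
S=lambda u,v,z:ray(s,190+(u+.5)/8-.5,195+(v+.5)/8-.5,z)
m=[(130,397,.050),(190,442,.042),(260,466,.042),(335,464,.042),(400,437,.042),(457,387,.042),(492,320,.042)]
P=np.array([T(*k)[:2] for k in m]); an=np.radians(np.arange(-60,61,20))
f=lambda x:np.r_[(P-x[:2]+.077*np.c_[np.cos(an+x[2]),np.sin(an+x[2])]).ravel(),T(300,240,.099)[:2]-x[:2]]
r=least_squares(f,[.6,.16,0]);print(r.x,'deg',np.degrees(r.x[2]));print((1000*r.fun).round(1))
c=r.x[:2];y=r.x[2]
for n,p in [('pinT',T(338,410,.112)),('pinS',S(188,128,.112)),('tabT',T(572,138,.112)),('tabS',S(492,288,.112)),('barS',S(387,158,.099))]:
    v=p[:2]-c;print(n,p.round(3),'r',np.hypot(*v).round(4),'stationangle',np.degrees(np.arctan2(v[1],v[0])-y).round(1))
E
```

```text
[0.47632677 0.15825013 0.19489725] deg 11.166789606665171
[-0.5  0.2 -0.  -0.6 -0.2 -0.3 -0.3 -0.5 -0.6  0.9 -0.5  0.2  0.  -0.1
  2.1  0.2]
pinT [0.42  0.148 0.112] r 0.0578 stationangle -180.5
pinS [0.418 0.15  0.112] r 0.0594 stationangle -182.8
tabT [0.512 0.065 0.112] r 0.0994 stationangle -80.2
tabS [0.512 0.066 0.112] r 0.0987 stationangle -80.0
barS [0.475 0.156 0.099] r 0.0023 stationangle -131.5
```

Run:
```python
from h import *
t,s=d['top'],d['side']
def tri(a,b):
    f=lambda p:np.r_[proj(t,p)-a,proj(s,p)-b]
    r=least_squares(f,[.5,0,.3]);return r.x.round(3),np.abs(r.fun).max().round(1)
print('head centre',tri((378,202),(220,127)))
print('arm near head',tri((402,190),(255,133)))
for z in(.25,.3,.35,.4,.45):
    print(z,[ray(t,u,v,z)[:2].round(3) for u,v in((347,205),(375,177),(385,228))],[ray(s,u,v,z)[:2].round(3) for u,v in ((190,140),(220,160),(235,92))])
```

```text
head centre (array([ 0.468, -0.019,  0.376]), np.float64(0.1))
arm near head (array([ 0.518, -0.069,  0.382]), np.float64(11.0))
0.25 [array([0.469, 0.023]), array([ 0.537, -0.048]), array([ 0.411, -0.068])] [array([0.356, 0.247]), array([0.443, 0.129]), array([0.423, 0.692])]
0.3 [array([0.466, 0.033]), array([ 0.532, -0.035]), array([ 0.411, -0.054])] [array([0.385, 0.116]), array([0.46 , 0.014]), array([0.443, 0.501])]
0.35 [array([0.464, 0.043]), array([ 0.527, -0.022]), array([ 0.412, -0.04 ])] [array([ 0.414, -0.015]), array([ 0.477, -0.101]), array([0.462, 0.31 ])]
0.4 [array([0.462, 0.054]), array([ 0.521, -0.008]), array([ 0.412, -0.026])] [array([ 0.442, -0.146]), array([ 0.494, -0.216]), array([0.482, 0.118])]
0.45 [array([0.459, 0.064]), array([0.516, 0.005]), array([ 0.412, -0.012])] [array([ 0.471, -0.277]), array([ 0.511, -0.332]), array([ 0.501, -0.073])]
```

Run:
```python
import cv2,pickle
d=pickle.load(open('cam.pkl','rb'))
a=cv2.resize(d['top']['pixels'][130:290,300:460,::-1],(560,560),interpolation=3)
b=cv2.resize(d['side']['pixels'][80:380,130:330,::-1],(240,360),interpolation=3)
import numpy as np
o=np.zeros((560,800,3),'uint8');o[:,:560]=a;o[:360,560:]=b
cv2.imwrite('pics/lamp.png',o)
```

```text
(no output)
```

View pics/lamp.png

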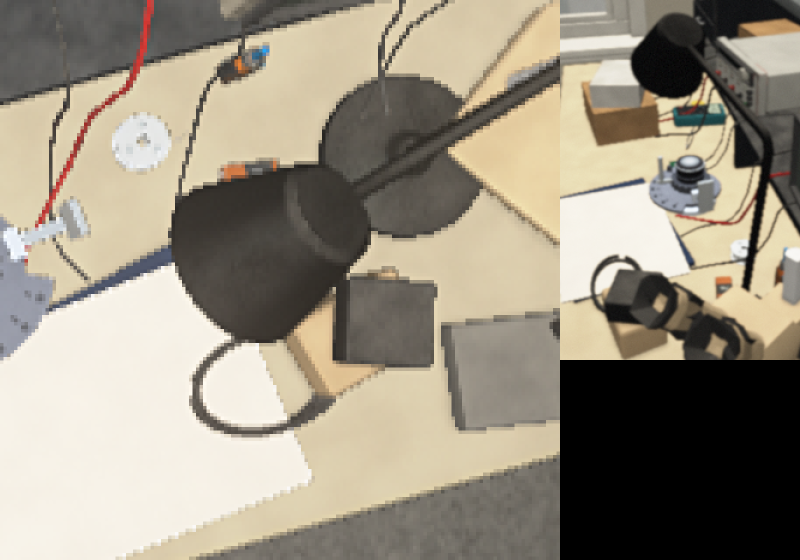

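Top view: the lamp head's rim runs to about (347,205), and its bar goes to the right. By triangulation the head is centred at about (0.47,-0.02,0.38), so I will pass above it and come down on its left.

```bash
python3 -m inch '[[[0,0,-1,0,0,0,40],[0,0,-1,0,0,0,40],[0,0,-1,0,0,0,40],[0,0,-1,0,0,0,40],[0,0,-1,0,0,0,40],[0,0,-1,0,0,0,40],[0,0,-1,0,0,0,40],[0,0,-1,0,0,0,40],[0,0,-1,0,0,0,40],[0,0,-1,0,0,0,40],[0,0,-1,0,0,0,40],[0.5,-0.5,-1,0,0,0,40]]]'
python3 -m inch '[[[0.95,-1,-1,0,0,0,40],[0.95,-1,-0.5,0,0,0,40],[0.95,-1,0,0,0,0,40],[0.95,-1,0,0,0,0,40],[0.95,-1,0,0,0,0,40],[0.95,-1,0,0,0,0,40],[0.95,-1,0,0,0,0,40],[0.95,-1,0,0,0,0,40],[0.95,-1,0,0,0,0,40],[0.95,-1,0,0,0,0,40],[0.95,-1,0,0,0,0,40],[0.95,-1,0,0,0,0,40]]]'
```

```text
t: 1.1
tcp_pos: [0.2334, -0.5966, 0.5436]
tcp_rot: [-3.091, -0.558, 0.003]
contact_force: [-0.2, -0.0, -1.4]
finger_gap: 0.0343
gripper_force: 0.0
t: 2.1
tcp_pos: [0.364, -0.2888, 0.5736]
tcp_rot: [-3.09, -0.564, 0.001]
contact_force: [0.6, -0.5, 1.3]
finger_gap: 0.0344
gripper_force: 0.0
```

```bash
python3 -m inch '[[[0.5,-1,0,0,0,0,40],[0.5,-1,0,0,0,0,40],[0.5,-1,0,0,0,0,40],[0.5,-1,0,0,0,0,40],[0.5,-1,0,0,0,0,40],[0.5,-1,0,0,0,0,40],[0.5,-1,0,0,0,0,40],[0.5,-1,0,0,0,0,40],[0.5,-1,0,0,0,0,40],[0.5,-1,0,0,0,0,40],[0.5,-1,0,0,0,0,40],[0.5,-1,0,0,0,0,40]]]'
python3 -m inch '[[[0.5,-1,0,0,0,0,40],[0.5,-1,0,0,0,0,40],[0.5,-1,0,0,0,0,40],[0.5,-1,0,0,0,0,40],[0.5,-1,0,0,0,0,40],[0.5,-1,0,0,0,0,40],[0,0,0,0,0,1,40],[0,0,0,0,0,1,40],[0,0,0,0,0,1,40],[0,0,0,0,0,1,40],[0,0,0,0,0,1,40],[0,0,0,0,0,0.8,40]]]'
```

```text
t: 3.1
tcp_pos: [0.3912, -0.0222, 0.5736]
tcp_rot: [3.091, 0.564, -0.001]
contact_force: [-0.8, -0.2, 0.7]
finger_gap: 0.0339
gripper_force: 0.0
t: 4.1
tcp_pos: [0.405, 0.1101, 0.5735]
tcp_rot: [3.096, -0.533, -0.001]
contact_force: [-0.7, -0.4, 0.4]
finger_gap: 0.0342
gripper_force: 0.0
```

```bash
python3 -m inch '[[[0,-1,1,0,0,0,40],[0,-1,1,0,0,0,40],[0,0,1,0,0,0,40],[0,0,1,0,0,0,40],[0,0,1,0,0,0,40],[0,0,1,0,0,0,40],[0,0,1,0,0,0,40],[0,0,1,0,0,0,40],[0,0,1,0,0,0,40],[0,0,1,0,0,0,40],[0,0,1,0,0,0,40],[0,0,1,0,0,0,40]]]'
python3 -m inch '[[[0,0,1,0,0,0,40],[0,0,1,0,0,0,40],[0,0,1,0,0,0,40],[0,0,1,0,0,0,40],[0,0,1,0,0,0,40],[0,0,0,0,0,0,40],[0,0,0,0,0,0,40]]]'
python3 - <<'E'
from plant import vision
import cv2,pickle,numpy as np
w=vision.capture('wrist');t=vision.capture('top');s=vision.capture('side')
pickle.dump([w,t,s],open('c2.pkl','wb'))
o=np.zeros((600,800,3),'uint8');o[:384,:512]=w['pixels'][:,:,::-1]
o[:288,512:]=cv2.resize(s['pixels'][120:270,160:310,::-1],(288,288))
cv2.imwrite('pics/w1.png',o)
E
```

```text
t: 5.1
tcp_pos: [0.418, 0.1477, 0.3327]
tcp_rot: [3.097, -0.524, -0.001]
contact_force: [0.0, 0.5, -0.6]
finger_gap: 0.0341
gripper_force: 0.0
t: 5.68
tcp_pos: [0.4177, 0.1478, 0.2335]
tcp_rot: [3.097, -0.523, -0.004]
contact_force: [0.1, -1.1, 0.5]
finger_gap: 0.0341
gripper_force: 0.0
```

View pics/w1.png

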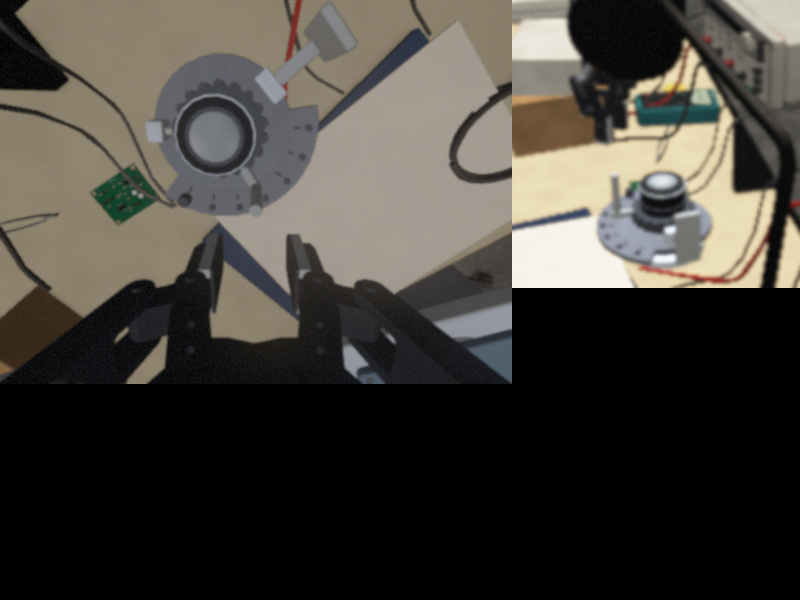

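The wrist view shows the pin top at (255,210), midway between the pads (tips about (212,270) and (297,270)). I'll go down, straddle it closely, then sweep.

```bash
python3 -m inch '[[[0,0,1,0,0,0,40],[0,0,1,0,0,0,40],[0,0,1,0,0,0,40],[0,0,0.4,0,0,0,40],[0,0,0,0,0,0,24],[0,0,0,0,0,0,24],[0,0,0,0,0,0,24]]]' 20
python3 -m inch '[[[-0.09,-0.18,0,0,0,0,24],[-0.09,-0.18,0,0,0,0,24],[-0.065,-0.19,0,0,0,0,24],[-0.065,-0.19,0,0,0,0,24],[-0.04,-0.2,0,0,0,0,24],[-0.04,-0.2,0,0,0,0,24],[-0.01,-0.2,0,0,0,0,24],[-0.01,-0.2,0,0,0,0,24]]]'
```

```text
t: 6.42
tcp_pos: [0.4192, 0.1483, 0.1671]
tcp_rot: [-3.097, 0.524, -0.003]
contact_force: [0.4, -0.2, -0.3]
finger_gap: 0.0204
gripper_force: 0.0
t: 7.08
tcp_pos: [0.4194, 0.1773, 0.1653]
tcp_rot: [3.091, -0.525, -0.005]
contact_force: [-5.9, -4.0, 3.1]
finger_gap: 0.0205
gripper_force: 3.2
```

```bash
python3 -m inch '[[[0.03,-0.2,0,0,0,0,24],[0.03,-0.2,0,0,0,0,24],[0.05,-0.2,0,0,0,0,24],[0.05,-0.2,0,0,0,0,24],[0.08,-0.19,0,0,0,0,24],[0.08,-0.19,0,0,0,0,24],[0.1,-0.18,0,0,0,0,24],[0.1,-0.18,0,0,0,0,24],[0,0,0,0,0,0,24]]]'
python3 - <<'E'
from plant import vision,monitor
import cv2,pickle,numpy as np
w=vision.capture('wrist');t=vision.capture('top')
o=np.zeros((600,800,3),'uint8')
o[:384,:512]=w['pixels'][:,:,::-1]
o[:288,512:]=cv2.resize(t['pixels'][175:247,250:322,::-1],(288,288),interpolation=3)
cv2.imwrite('pics/w2.png',o[:400])
E
```

```text
t: 7.83
tcp_pos: [0.4413, 0.2057, 0.1659]
tcp_rot: [3.098, -0.524, 0.0]
contact_force: [-0.6, -0.6, 0.6]
finger_gap: 0.0205
gripper_force: 0.4
```

View pics/w2.png

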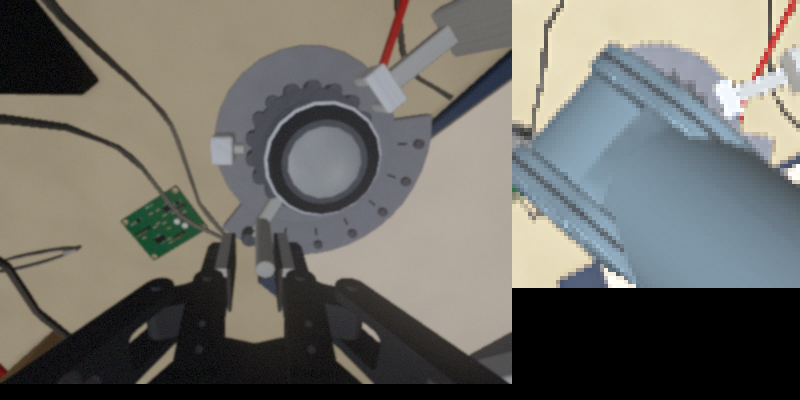

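Wrist view: the pin sits between the pads at (264,265). Its arm runs along the line from the lens to the tall post at (248,235), and the contact force is about nil, so the lever seems to be in that click. I'll release, rise and check.

```bash
python3 -m inch '[[[0,0.15,0,0,0,0,45],[0,0,0,0,0,0,45],[0,0,0,0,0,0,45],[0,0,0,0,0,0,45],[0,0,-1,0,0,0,45],[0,0,-1,0,0,0,45],[0,0,-1,0,0,0,45],[0,0,-1,0,0,0,45],[0,0,-1,0,0,0,45],[0,0,0,0,0,0,45]]]'
python3 - <<'E'
from plant import vision,monitor
import cv2,pickle,numpy as np
w=vision.capture('wrist');s=vision.capture('side');pickle.dump((w,s),open('c3.pkl','wb'))
o=np.zeros((400,800,3),'uint8')
o[:384,:512]=w['pixels'][:,:,::-1]
o[:288,512:]=cv2.resize(s['pixels'][195:267,200:272,::-1],(288,288),interpolation=3)
cv2.imwrite('pics/w3.png',o)
E
```

```text
t: 8.77
tcp_pos: [0.4413, 0.2037, 0.2694]
tcp_rot: [-3.094, 0.523, -0.008]
contact_force: [0.9, 0.7, 0.7]
finger_gap: 0.0384
gripper_force: 0.0
```

View pics/w3.png

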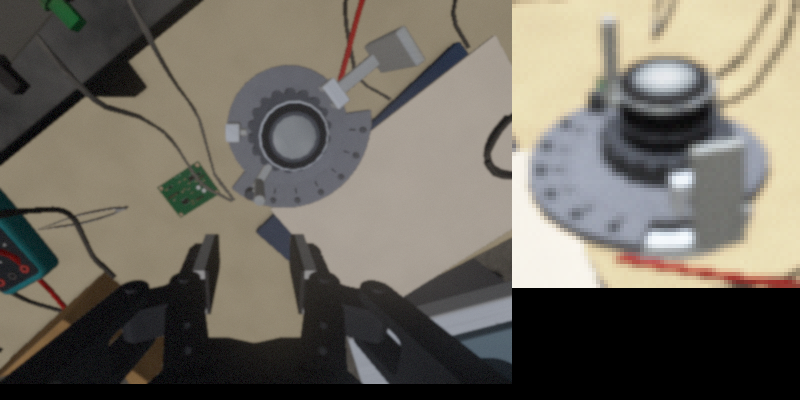

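Wrist view: the lever pin (258,200) and its pointer end at the post, about (250,190). Side crop: the pin stands right at the post. I'll check this with numbers and work out the tab approach.

```bash
cat > plan.py <<'E'
from h import *
from plant import monitor
from scipy.spatial.transform import Rotation as Ro
c=np.array([.4763,.1583]);yw=np.radians(11.17)
o=np.array([np.cos(yw-np.radians(80)),np.sin(yw-np.radians(80)),0]);a=np.radians(25);k=np.array([0,0,1])
z=-np.cos(a)*k+np.sin(a)*o;y=np.cos(a)*o+np.sin(a)*k;x=np.cross(y,z);Rt=np.c_[x,y,z]
def tcp(r,zt):return np.r_[c,0]+o*r+k*zt-.0726*z
def plan(r,zt):
    s=monitor.state();R=Ro.from_rotvec(s['tcp_rot'])
    print('rot units',((R.inv()*Ro.from_matrix(Rt)).as_rotvec()/.12).round(2),'shift units in target axes',(Rt.T@(tcp(r,zt)-s['tcp_pos'])/.02).round(2),'tgt',tcp(r,zt).round(3))
E
python3 - <<'E'
from plan import *
w,s=pickle.load(open('c3.pkl','rb'))
for n,p in [('S',ray(s,224.1,200,.112)),('W',ray(w,258,200,.112))]:
    v=p[:2]-c;print(n,p.round(3),np.hypot(*v).round(4),np.degrees(np.arctan2(v[1],v[0])-yw).round(1)-180)
p=ray(w,410,40,.112);v=p[:2]-c;print('tab',p.round(3),np.hypot(*v),np.degrees(np.arctan2(v[1],v[0])-yw))
plan(.1045,.15);plan(.1045,.09)
E
```

```text
S [0.438 0.202 0.112] 0.0584 -59.599999999999994
W [0.438 0.203 0.112] 0.0584 -60.400000000000006
tab [0.517 0.062 0.112] 0.10420229162541643 -78.47681349255288
rot units [-3.49  1.27 -5.78] shift units in target axes [0.89 4.74 5.  ] tgt [0.503 0.089 0.216]
rot units [-3.49  1.27 -5.78] shift units in target axes [0.89 3.48 7.72] tgt [0.503 0.089 0.156]
```

The lever is at -60° in both views. Next I'll turn and tilt, then go above the tab.

```bash
python3 -m inch '[[[0,0,0,-0.5,0.18,-0.826,45],[0,0,0,-0.5,0.18,-0.826,45],[0,0,0,-0.5,0.18,-0.826,45],[0,0,0,-0.5,0.18,-0.826,45],[0,0,0,-0.5,0.18,-0.826,45],[0,0,0,-0.5,0.18,-0.826,45],[0,0,0,-0.5,0.18,-0.826,45],[0.18,0.95,0.5,0,0,0,45],[0.18,0.95,1,0,0,0,45],[0.18,0.95,1,0,0,0,45],[0.18,0.95,1,0,0,0,45],[0.18,0.95,1,0,0,0,45]]]'
python3 -m inch '[[[0,0,0.3,0,0,0,45],[0,0,0,0,0,0,45],[0,0,0,0,0,0,45]]]'
python3 - <<'E'
from plan import *
from plant import vision
import cv2
plan(.1045,.09)
w=vision.capture('wrist');s=vision.capture('side')
o=np.zeros((400,800,3),'uint8')
o[:384,:512]=w['pixels'][:,:,::-1]
o[:288,512:]=cv2.resize(s['pixels'][150:270,180:300,::-1],(288,288),interpolation=3)
cv2.imwrite('pics/w4.png',o)
E
```

```text
t: 9.87
tcp_pos: [0.501, 0.092, 0.2229]
tcp_rot: [2.663, 0.5, 0.104]
contact_force: [0.6, -0.4, -0.9]
finger_gap: 0.038
gripper_force: 0.0
t: 10.12
tcp_pos: [0.5013, 0.0912, 0.2181]
tcp_rot: [2.663, 0.5, 0.104]
contact_force: [1.0, -0.0, -0.3]
finger_gap: 0.0387
gripper_force: 0.0
rot units [0.   0.04 0.02] shift units in target axes [ 0.04 -1.22  2.87] tgt [0.503 0.089 0.156]
```

View pics/w4.png

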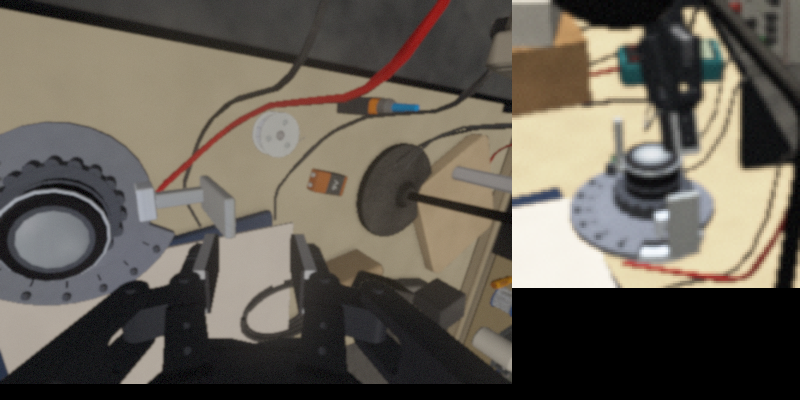

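The wrist view shows the tab's top at (220,205) and the side view shows the fingers beside it; both agree with the computed pose. Descending over the tab.

```bash
python3 -m inch '[[[0,-0.41,0.96,0,0,0,45],[0,-0.41,0.96,0,0,0,45],[0,-0.4,0.95,0,0,0,45],[0,0,0,0,0,0,28],[0,0,0,0,0,0,28],[0,0,0,0,0,0,28]]]'
python3 - <<'E'
from plan import *
plan(.0865,.09)
E
```

```text
t: 10.72
tcp_pos: [0.5031, 0.0897, 0.1578]
tcp_rot: [2.663, 0.5, 0.109]
contact_force: [0.8, 0.6, -0.2]
finger_gap: 0.0239
gripper_force: 0.0
rot units [0.01 0.01 0.02] shift units in target axes [-0.01 -0.85 -0.29] tgt [0.496 0.106 0.156]
```

```bash
python3 -m inch '[[[0,-0.15,-0.07,0,0,0,28],[0,-0.15,-0.07,0,0,0,28],[0,-0.15,-0.07,0,0,0,28],[0,-0.15,-0.07,0,0,0,28],[0,-0.15,-0.07,0,0,0,28],[0,-0.15,-0.07,0,0,0,28],[0,0,0,0,0,0,28]]]'
python3 -m inch '[[[0,-0.07,-0.033,0,0,0,28],[0,-0.07,-0.033,0,0,0,28],[0,0,0,0,0,0,28]]]'
```

```text
t: 11.3
tcp_pos: [0.4955, 0.1083, 0.157]
tcp_rot: [2.663, 0.5, 0.108]
contact_force: [1.1, -0.3, 2.8]
finger_gap: 0.0243
gripper_force: 0.9
t: 11.55
tcp_pos: [0.4947, 0.1098, 0.1568]
tcp_rot: [2.662, 0.498, 0.107]
contact_force: [3.2, -1.8, 2.3]
finger_gap: 0.0239
gripper_force: 2.1
```

```bash
python3 -m inch '[[[0,-0.07,-0.033,0,0,0,28],[0,-0.07,-0.033,0,0,0,28],[0,0,0,0,0,0,28]]]'; python3 -m inch '[[[0,-0.07,-0.033,0,0,0,28],[0,-0.07,-0.033,0,0,0,28],[0,0,0,0,0,0,28]]]'
```

```text
t: 11.8
tcp_pos: [0.4944, 0.1104, 0.157]
tcp_rot: [2.659, 0.495, 0.106]
contact_force: [8.6, -8.4, -0.4]
finger_gap: 0.024
gripper_force: 4.7
t: 12.05
tcp_pos: [0.4941, 0.1109, 0.1571]
tcp_rot: [2.656, 0.491, 0.106]
contact_force: [11.8, -12.8, -1.0]
finger_gap: 0.0234
gripper_force: 7.3
```

The push has stopped on a firm contact near the expected home position. I'll back off, open, lift straight up and measure.

```bash
python3 -m inch '[[[0,0,0,0,0,0,28],[0,0,0,0,0,0,28],[0,0.2,0.1,0,0,0,28],[0,0.15,0.07,0,0,0,36],[0,0,0,0,0,0,36],[0,0,0,0,0,0,36]]]'
python3 -m inch '[[[0,0.42,-0.9,0,0,0,36],[0,0.42,-0.9,0,0,0,36],[0,0.42,-0.9,0,0,0,36],[0,0.42,-0.9,0,0,0,36],[0,0.42,-0.9,0,0,0,36],[0,0.42,-0.9,0,0,0,36],[0,0,0,0,0,0,36]]]'
python3 - <<'E'
from plant import vision
import cv2,pickle,numpy as np
w=vision.capture('wrist');s=vision.capture('side');pickle.dump((w,s),open('c4.pkl','wb'))
o=np.zeros((576,800,3),'uint8')
o[:384,:512]=w['pixels'][:,:,::-1]
o[:,224:]=cv2.resize(s['pixels'][195:267,200:272,::-1],(576,576),interpolation=3)
o[:288,:224]=w['pixels'][96:384,0:224,::-1]
cv2.imwrite('pics/w5.png',o)
E
```

```text
t: 12.55
tcp_pos: [0.4942, 0.1092, 0.1562]
tcp_rot: [2.664, 0.5, 0.105]
contact_force: [0.1, 0.0, -0.0]
finger_gap: 0.0307
gripper_force: 0.0
t: 13.13
tcp_pos: [0.4962, 0.1106, 0.279]
tcp_rot: [2.664, 0.499, 0.114]
contact_force: [0.4, 0.6, 0.0]
finger_gap: 0.0308
gripper_force: 0.0
```

View pics/w5.png

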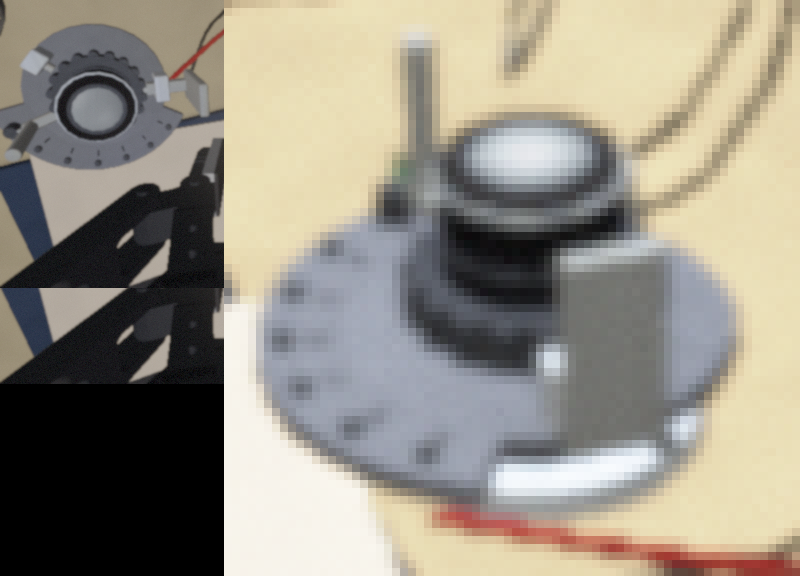

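Side crop: the tab's outer top edge is centred at about (614,264), the tab's top surface at (613,252), and the pin top at (417,40). The tab is close to its guide.

Run:
```python
from plan import *
w,s=pickle.load(open('c4.pkl','rb'))
S=lambda u,v,z:ray(s,200+(u-224+.5)/8-.5,195+(v+.5)/8-.5,z)
S0=lambda u,v,z:ray(d['side'],190+(u+.5)/8-.5,195+(v+.5)/8-.5,z)
for n,p in [('face now',S(614,264,.112)),('top now',S(613,252,.112)),('face start',S0(492,296,.112)),('top start',S0(492,286,.112)),('pin',S(417,40,.112)),('barrel',S(530,158,.099))]:
    v=p[:2]-c;print(n,p.round(3),np.hypot(*v).round(4),(np.degrees(np.arctan2(v[1],v[0])-yw)%360).round(1))
```

```text
face now [0.505 0.078 0.112] 0.0852 278.7
top now [0.505 0.084 0.112] 0.0792 279.7
face start [0.512 0.062 0.112] 0.1026 279.4
top start [0.512 0.067 0.112] 0.0978 280.2
pin [0.436 0.204 0.112] 0.0609 120.0
barrel [0.475 0.156 0.099] 0.0025 223.9
```

The face is at 85 mm (home is 86 mm), the push met a firm stop there, and the lever is at -60°. Handing in.

```bash
python3 -c "
from plant import sign_off
print(sign_off())"
```

```text
the job is handed in; nothing more can be done
None
```

The ring is set to the tall mark at the -60° click, the lock bar is pushed home (tab face measured at about 85 mm, against 86 mm when home), and the arm is clear; the job was handed in at about 13 s, and the sign-off call returned no verdict.

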